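# Hotplate off and toppled jerrican stood back up

### The arm

A 7-joint arm with a two-finger parallel gripper is mounted at the origin on the work surface. World frame = base frame: x ahead of the robot, y to its left, z up, the work surface at z = 0. Lengths are in m, angles in rad, forces in N, time in s.
With the tool pointing down it reaches from about 0.425 to 0.875 m from the base axis. Payload 4.7 kg.
Tool frame: the origin (TCP) lies at the very end of the fingers, on their centre line; the grasp point (between the pads) lies 19 mm behind it; z points along the fingers, y is the line along which they close (so a half turn about z gives the same grasp; the last joint's range is limited). The gripper opens to 87 mm and grips with 3 to 60 N. Pads are 19 mm wide; open, the fingers measure 117 mm over their backs; the gripper's body (75 mm by 190 mm) begins 51 mm behind the grasp point.
Start: joints at [-1.258, 0.321, -0.07, 1.45, 0.023, 1.371, -0.057], TCP at [0.191, 0.621, 0.223] pointing down, gripper open.
Joint ranges: [-2.86, 2.86], [-0.3, 2.09], [-1.38, 1.24], [0.06, 2.45], [-1.56, 4.7], [0.09, 2.05], [-2.69, 2.69]. Speed limits (rad/s): [2.57, 2.57, 3.14, 3.14, 3.14, 3.14, 3.14].

### API

Orientations are given as a rotation vector (axis times angle).
In Python, from bench import ctrl gives the robot as it stands.
- The arm moves only by the tool jog_arm, never from a script. Its argument "commands" is a list of rows, each a list of 7 numbers: the opening, from 0 (shut) to 1 (fully open), then the shift along the world's x, y, z scaled (see below), then the turn, a rotation vector about the world's x, y, z scaled (see below). A call has exactly 5 rows; each row is the pose to reach, as a shift and turn from the pose commanded when the call began; what a row does not reach only later rows make up. The controller multiplies each number of a shift by 0.5 m and each number of a turn by 30 degrees. A row lasts 1/12 s, in which the tool goes at most 41.7 mm and 7.16 degrees, less where a joint would pass 70% of its speed; a pose out of reach is approached as far as the arm can. A call with a number of a shift or a turn outside -1 to 1 is refused whole. A call with a gripper value outside its range is refused whole. The fingers move at their own pace and stop on an object; "grip_force" is the grip in N (left out, the last holds). Time passes only in rows, so rows that repeat a pose let the fingers close, or fill a call up. It gives the time, the measured TCP pose, the force, the opening and the grip force at its end, in the units of the state.
- ctrl.get_state(): the state, without advancing time (a new reading comes with each control period).
- ctrl.get_image(name): name is "scene" or "side" or "wrist"; returns a dict with "frame" (400x640x3 uint8, red, green, blue), "vfov" (degrees; the focal length in pixels is half the picture's height over the tangent of half this angle, whatever the lens; pixels are square), "cx", "cy" (the principal point, pixels), "distortion" ([k1, k2, p1, p2, k3] as OpenCV has them; the pictures are not rectified), "camera_from_world" (4x4, takes a point from world to camera coordinates); the wrist camera has in their place "mount" (4x4, takes a point from camera to tool coordinates, whose origin is the TCP and whose axes are the flange's). Camera axes: x right, y down, z forward; pixel columns grow to the right and rows downward; lengths in m; the calibration is good to about 2 mm. A picture is of the moment at which its call begins: read the wrist's pose just before it. There is no depth.
- ctrl.close_job(): hands the job in; it is judged then, once.
The state is a dict: "time": time; "joint_positions": joint angles; "qd": joint speeds; "joint_torque": joint torques, N m; "position": TCP position; "tool_rot": TCP orientation; "ft_force": force on the tool from outside, world axes, zero at the start; "torque": the same for the moment, N m; "grip_width": opening from 0.0 (shut) to 1.0 (fully open); "grip_force": force on a finger pad.
Only numpy, scipy, OpenCV 4.12 (cv2) and the standard library are available. Lean on these libraries where they do the work, as an engineer would, in place of code of your own. Each camera call takes 0.05 s, during which the arm holds its last target. There are 200 camera calls.

### The job

A plastic jerrican has toppled sideways and is leaning on the edge of the hotplate. First press the round push button in the middle of the hotplate's sloping front panel to switch the heat off, then push the jerrican back up off the hotplate so that it stands upright on its own base, clear of the hotplate. Only press and push: do not pick the jerrican up, and leave everything else, including the beaker on the hotplate, where it is.

Things in the scene. Friction and masses are not known exactly. Their poses are not given: they have to be found in the camera images.
- can: The toppled jerrican, the only one not standing: off-white HDPE, empty, 0.25 to 0.5 kg. Body block 160 (x) x 95 (y) x 160 mm (z), on top a carrying handle and a screw cap. Origin: centre of the underside, z towards the handle. At the start it leans 36 degrees to its own -y side, its broad -y face lying on the hotplate's top edge, handle and cap hanging over the plate.
- can_near_edge (a point): Middle of the can's bottom edge on its -y side (x 0, y -47.5, z 0 mm in its frame), on the bench 73 mm from the plate's side. The can pivots on it when pushed back towards its +y side; once leaning less than about 28 degrees it falls back on its base by itself, rocks briefly and stands.
- can_far_edge (a point): Middle of the jerrican's opposite bottom edge, x 0, y +47.5, z 0 mm in its frame; in the air at the start.
- can_handle (a point): Centre of the can's handle bar: 93 mm long in the can's x, 28 mm wide in y, 20 mm thick, a post under each end; at x -30, y 0, z 200 mm of the can. At the start it hangs over the plate: the lower side of the bar, to be pushed, is 173 to 189 mm above the bench and 93 to 97 mm from the pivot edge towards the hotplate; the bar's highest corner is 206 mm up, rising to 220 mm on the way.
- can_cap (a point): Centre of the top of the can's screw cap, 47 mm diameter, 26 mm high, at x +53, y 0, z 208 mm of the can. At the start its lowest rim is 160 to 185 mm above the bench and up to 104 mm from the pivot edge towards the hotplate.
- hotplate: White hotplate, fixed. Origin on the bench under the plate's centre, z up. Square plate 176 x 176 mm, top 100 mm above the bench, sides at x, y = +-88 mm. On its -x side a 164 mm wide panel slopes from 88 mm height at x -80 to 48 mm at x -165 mm, with a push button in the middle and a knob (28 mm wide, 15 high) 54 mm to either side. The can leans on the plate's +y edge, their x axes parallel.
- heat_button (a joint): Travel of the hotplate's push button in m: 0 released, 0.006 fully pressed (about 5 N). It springs back. It moves square to the sloping panel: pressed along the direction (+0.43, 0, -0.90) of the hotplate's frame.
- heat_button_top (a point): Centre of the top of the push button, a white round cap of 24 mm diameter in a grey collar of 40 mm, standing 10 mm proud of the collar. About x -131, y 0, z 88 mm in the hotplate's frame.
- small_beaker: Small glass beaker, 42 mm diameter, 58 mm high, standing on the hotplate's plate at its far right part (about x +45, y -50 mm of the hotplate). Origin: centre of its underside. Leave alone.
- full_can_1: A full jerrican of the same shape, upright, 1.9 kg, to the left. Origin: centre of its underside. Leave alone.
- full_can_2: Another full upright jerrican of the same shape, 1.9 kg, to the left. Origin: centre of its underside. Leave alone.
- big_beaker: Glass beaker, 70 mm diameter, 95 mm high, on the bench to the left front, beside a full can. Origin: centre of its underside. Leave alone.
- sample_bottle: Amber bottle with black cap, 60 mm diameter, 125 mm high, to the right. Origin: centre of its underside. Leave alone.
- test_cup: Brass flash point test cup with a flange, 76 mm diameter, 56 mm high, to the right. Origin: centre of its underside. Leave alone.
- vial: Small glass vial, 25 mm diameter, 48 mm high, on the bench to the right. Origin: centre of its underside. Leave alone.
- round_lid: White ceramic lid with a small knob, 78 mm diameter, 17 mm high, lying on the bench to the right, behind the bottle and cup. Origin: centre of its underside. Leave alone.

How it is judged:
On the way, in this order (a step that is already met when the one before it is completed fails the run):
1. the hotplate's button is pressed at least 4 mm down (value of joint heat_button above 0.004 m), for 0.05 s.
2. the jerrican is upright (angle between can's own z axis and vertical below 0.08 rad), for 0.2 s.
At the end, for the whole second after the job is handed in: The button has been pressed and let go; afterwards the jerrican was pushed up and stands at rest on its own base on the bench, upright within 3 degrees, not touching the hotplate (its centre more than 150 mm to the +y side of the hotplate's centre, which is a gap of about 15 mm or more) (angle between can's own z axis and vertical below 0.05 rad and height (world z) of can below 0.006 m and linear speed of can below 0.02 m/s and angular speed of can below 0.1 rad/s and y of can in the frame of hotplate above 0.15 m and contact force between can and hotplate below 0.05 N and value of joint heat_button below 0.002 m).
It fails at once if the jerrican is lifted: both its long bottom edges are more than 15 mm above the bench (height (world z) of each of can_near_edge, can_far_edge above 0.015 m).
It fails at once if the jerrican falls over flat (tilted more than 60 degrees) (angle between can's own z axis and vertical above 1.05 rad).
It fails at once if the small beaker on the hotplate is moved more than 15 mm (distance of small_beaker from where it was at the start of the episode above 0.015 m).
It fails at once if something else on the bench is moved more than 15 mm (distance of any of full_can_1, full_can_2, big_beaker, sample_bottle, test_cup, vial, round_lid from where it was at the start of the episode above 0.015 m).
It also fails if it takes over 43 s, if anything falls off the work surface, if the arm or the gripper's body presses on something with over 40 N, if the wrist force passes 120 N, or if a joint passes its speed limit or range.

## Working session

There is one attempt and no reset: what is moved stays moved. The work goes in short steps, Python scripts to look and compute and a tool call to move; the robot and the scene stay as the last step left them, time stands still between calls to the robot, and variables do not carry over. Pictures are saved under pics/ and viewed, at most 10 in all, crops included, and the job is handed in when it is done.

Besides the shell and the picture viewer there is one more tool, called after "Call:" in YAML: its name, and indented under it one key for each argument. jog_arm: Moves the arm, as the interface text tells. Shifts and turns lie within -1 to 1; 1 stands for 0.5 m of shift or 30 degrees of turn. Its arguments: {"type":"object","properties":{"commands":{"type":"array","items":{"type":"array","items":{"type":"number","minimum":-1,"maximum":1}}},"grip_force":{"type":"number"}},"required":["commands"]}

```bash
mkdir -p pics; cat > h.py <<'E'
import numpy as np, cv2
from bench import ctrl
def K(im):
    f=im["frame"].shape[0]/2/np.tan(np.radians(im["vfov"])/2)
    return np.array([[f,0,im["cx"]],[0,f,im["cy"]],[0,0,1.]])
def grab(n,fn=None):
    im=ctrl.get_image(n)
    if fn: cv2.imwrite(fn,cv2.cvtColor(im["frame"],cv2.COLOR_RGB2BGR))
    return im
def ray(im,uv,T=None):
    T=np.array(im["camera_from_world"]) if T is None else T
    p=cv2.undistortPoints(np.array([[uv]],float),K(im),np.array(im["distortion"],float))[0,0]
    return -T[:3,:3].T@T[:3,3], T[:3,:3].T@np.array([p[0],p[1],1])
def onz(im,uv,z,T=None):
    o,d=ray(im,uv,T); return o+d*(z-o[2])/d[2]
def proj(im,P,T=None):
    T=np.array(im["camera_from_world"]) if T is None else T
    return cv2.projectPoints(np.array(P,float).reshape(-1,3),cv2.Rodrigues(T[:3,:3])[0],T[:3,3],K(im),np.array(im["distortion"],float))[0][:,0]
E
python3 - <<'E'
from h import *
import pickle
s=ctrl.get_state();print(s["time"],s["position"],s["tool_rot"],s["grip_width"])
d={}
for n in("scene","side"):
    d[n]=grab(n,f"pics/{n}0.png"); print(n,d[n]["vfov"],d[n]["distortion"],np.round(d[n]["camera_from_world"],3).tolist())
pickle.dump(d,open("d0.pkl","wb"))
E
```

```text
0.0 [0.19124169 0.62065278 0.22146607] [-4.67571591e-01 -3.10641373e+00  2.97315108e-03] 1.0005794092379867
scene 50.86477247662504 [-0.04583421  0.          0.          0.          0.        ] [[0.937, 0.348, 0.012, -0.495], [0.218, -0.56, -0.799, -0.022], [-0.271, 0.752, -0.601, 1.343], [0.0, 0.0, 0.0, 1.0]]
side 57.12980997836668 [-0.06787724  0.          0.          0.          0.        ] [[0.931, -0.364, -0.02, -0.5], [-0.195, -0.451, -0.871, 0.204], [0.308, 0.815, -0.491, 1.02], [0.0, 0.0, 0.0, 1.0]]
```

View pics/scene0.png

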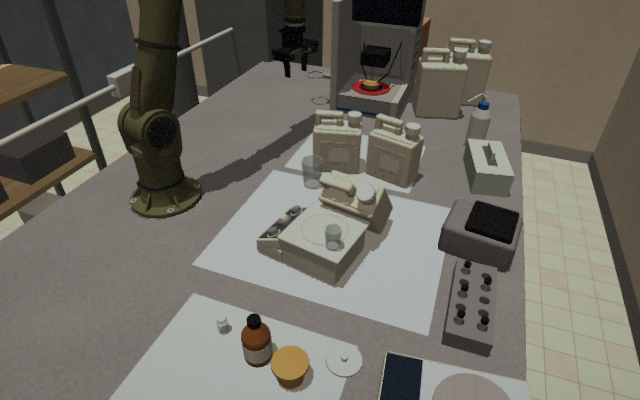

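View pics/side0.png

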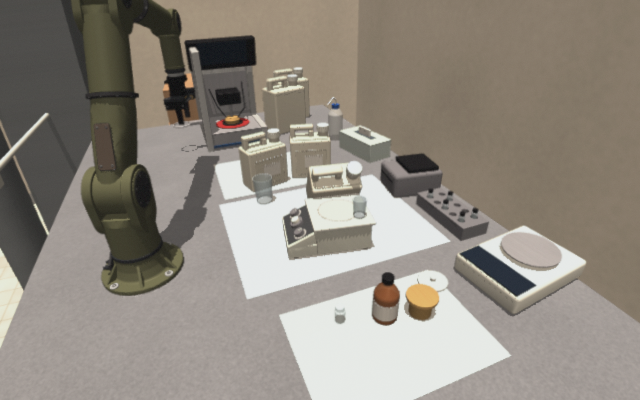

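Scene view: the plate is around (323,235), the leaning can at (355,200), the button panel around (282,222) and the arm is far back left. Side view: panel at (300,230), leaning can at (335,180). I'll zoom in to get the corners.

```bash
python3 - <<'E'
import cv2,numpy as np
a=cv2.imread("pics/scene0.png")[165:285,245:405];b=cv2.imread("pics/side0.png")[150:270,265:425]
f=lambda i:cv2.resize(i,None,fx=4.9,fy=2.45*2,interpolation=cv2.INTER_CUBIC)
cv2.imwrite("pics/z1.png",f(a));cv2.imwrite("pics/z2.png",f(b))
E
```

```text
(no output)
```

View pics/z1.png

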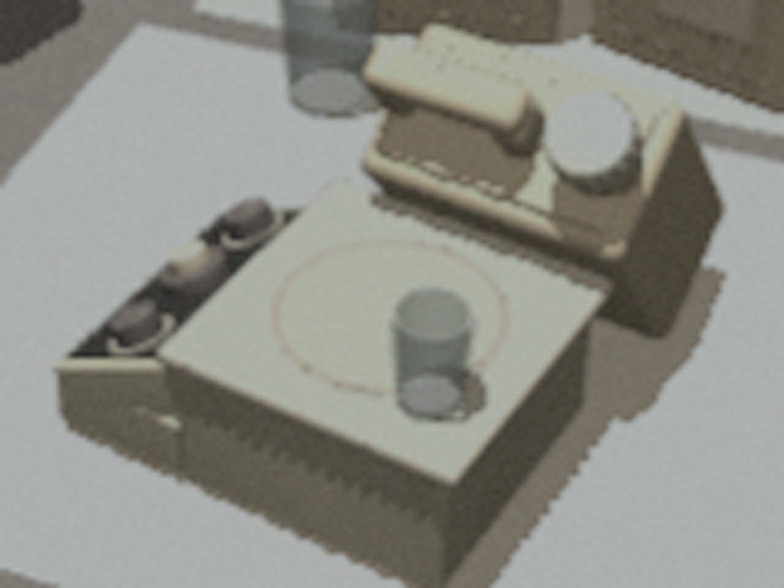

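View pics/z2.png

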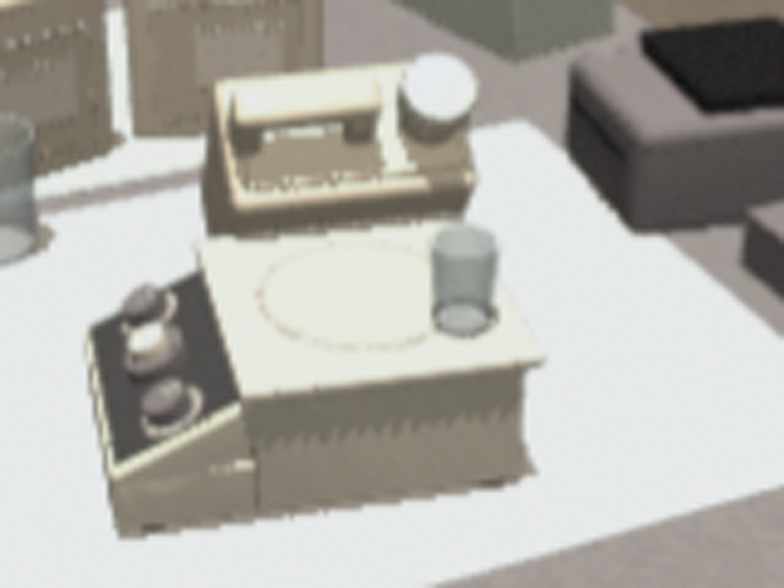

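Zoomed scene crop: plate corners at (340,180), (165,358), (455,482), (610,288), button at (190,258), handle bar middle about (450,82), cap (592,135). Zoomed side crop: plate corners (203,240), (240,392), (543,358), button (147,338), handle (308,100), cap (440,88).

```bash
cat > m.py <<'E'
from h import *
import pickle
d=pickle.load(open("d0.pkl","rb"))
S=lambda p:(245+p[0]/4.9,165+p[1]/4.9)
D=lambda p:(265+p[0]/4.9,150+p[1]/4.9)
def tri(p,q):
    o1,d1=ray(d["scene"],S(p));o2,d2=ray(d["side"],D(q))
    t=np.linalg.lstsq(np.c_[d1,-d2],o2-o1,rcond=None)[0]
    a,b=o1+t[0]*d1,o2+t[1]*d2
    return (a+b)/2,np.linalg.norm(a-b)
E
python3 - <<'E'
from m import *
np.set_printoptions(precision=4,suppress=True)
A=np.array([onz(d["scene"],S(p),.1) for p in[(340,180),(165,358),(455,482),(610,288)]])
B=np.array([onz(d["side"],D(p),.1) for p in[(203,240),(240,392),(543,358)]])
print(A,B)
print("sides",[np.linalg.norm(A[i]-A[i-1]) for i in range(4)], np.linalg.norm(B[0]-B[1]),np.linalg.norm(B[2]-B[1]))
c=(A.mean(0)+(B[0]+B[2])/2)/2
v=(A[2]-A[1])+(A[3]-A[0])+(B[2]-B[1]); w=(A[0]-A[1])+(A[3]-A[2])+(B[0]-B[1])
v=v[:2]/3;w=w[:2]/3
u=v+np.array([w[1],-w[0]]); yaw=np.arctan2(u[1],u[0]);print("centre",A.mean(0),(B[0]+B[2])/2,c,"yaw",np.degrees(yaw),np.degrees(np.arctan2(v[1],v[0])),np.degrees(np.arctan2(-w[0],w[1])))
R=np.array([[np.cos(yaw),-np.sin(yaw)],[np.sin(yaw),np.cos(yaw)]])
for n,p,q in[("button",(188,255),(147,336)),("handle",(450,85),(308,102)),("cap",(590,133),(438,85))]:
    x,e=tri(p,q); print(n,x,e,"in plate",R.T@(x[:2]-c[:2]))
print("button nominal",R@[-.131,0]+c[:2])
E
```

```text
[[ 0.5008  0.0188  0.1   ]
 [ 0.4725 -0.1534  0.1   ]
 [ 0.637  -0.1837  0.1   ]
 [ 0.668  -0.0183  0.1   ]] [[ 0.5036  0.0201  0.1   ]
 [ 0.4657 -0.1471  0.1   ]
 [ 0.6356 -0.183   0.1   ]]
sides [np.float64(0.1712351587579215), np.float64(0.17448035696194916), np.float64(0.1673411341927014), np.float64(0.16829643649953338)] 0.17145147155712206 0.17358469646927022
centre [ 0.5696 -0.0841  0.1   ] [ 0.5696 -0.0814  0.1   ] [ 0.5696 -0.0828  0.1   ] yaw -11.256667250083552 -11.634610191039208 -10.880171834717972
button [ 0.4411 -0.0574  0.0878] 0.0034947672408676763 in plate [-0.131  -0.0002]
handle [0.5687 0.0012 0.1925] 5.746804795935374e-06 in plate [-0.0172  0.0822]
cap [ 0.6489 -0.0161  0.1954] 0.0019683926551307064 in plate [0.0648 0.0808]
button nominal [ 0.4411 -0.0572]
```

Call:
jog_arm:
  commands:
    - [0, 0, 0, 0.08, 0, 0, -0.187]
    - [0, 0.02, -0.04, 0.15, 0, 0, -0.374]
    - [0, 0.04, -0.08, 0.21, 0, 0, -0.561]
    - [0, 0.07, -0.14, 0.26, 0, 0, -0.748]
    - [0, 0.1, -0.2, 0.26, 0, 0, -0.935]
  grip_force: 20

```text
time: 0.52
position: [0.2419, 0.5223, 0.3581]
tool_rot: [-1.211, -2.898, -0.014]
ft_force: [0.5, 0.1, 0.9]
grip_width: 0.709
grip_force: 0.0
```

Call:
jog_arm:
  commands:
    - [0, 0.03, -0.08, 0, 0, 0, -0.187]
    - [0, 0.06, -0.15, 0, 0, 0, -0.374]
    - [0, 0.08, -0.22, 0, 0, 0, -0.561]
    - [0, 0.1, -0.3, 0, 0, 0, -0.748]
    - [0, 0.12, -0.38, 0, 0, 0, -0.935]

```text
time: 0.93
position: [0.3014, 0.3292, 0.352]
tool_rot: [-1.879, -2.517, 0.001]
ft_force: [1.2, -0.2, 1.1]
grip_width: 0.327
grip_force: 0.0
```

Call:
jog_arm:
  commands:
    - [0, 0.03, -0.08, 0, 0, 0, -0.187]
    - [0, 0.06, -0.15, 0, 0, 0, -0.374]
    - [0, 0.08, -0.22, 0, 0, 0, -0.561]
    - [0, 0.1, -0.3, 0, 0, 0, -0.748]
    - [0, 0.12, -0.38, 0, 0, 0, -0.935]

```text
time: 1.35
position: [0.3611, 0.1395, 0.3523]
tool_rot: [-2.432, -1.988, -0.0]
ft_force: [0.7, 1.1, -0.5]
grip_width: 0.021
grip_force: 0.0
```

Call:
jog_arm:
  commands:
    - [0, 0.03, -0.08, 0, 0, 0, 0]
    - [0, 0.06, -0.16, 0, 0, 0, 0]
    - [0, 0.1, -0.25, 0, 0, 0, 0]
    - [0, 0.13, -0.33, 0, 0, 0, 0]
    - [0, 0.15, -0.394, 0, 0, 0, 0]

```text
time: 1.77
position: [0.4357, -0.0556, 0.3524]
tool_rot: [2.429, 1.992, 0.001]
ft_force: [0.8, 0.2, 0.1]
grip_width: -0.001
grip_force: 0.0
```

```bash
python3 - <<'E'
from h import *
s=ctrl.get_state()
im=grab("wrist","pics/w1.png")
Tt=np.eye(4);Tt[:3,:3]=cv2.Rodrigues(np.array(s["tool_rot"]))[0];Tt[:3,3]=s["position"]
T=np.linalg.inv(Tt@np.array(im["mount"]))
import pickle;pickle.dump((im,T),open("w1.pkl","wb"))
print(s["position"],s["joint_positions"],"button proj",proj(im,[.441,-.057,.088],T),"tip",proj(im,s["position"],T))
E
```

```text
[ 0.4356993  -0.05556107  0.35238739] [-0.56183478 -0.21797184  0.5251635   1.72877982  0.10855133  1.6016379
 -0.24054175] button proj [[327.74156494 168.17395224]] tip [[324.90512494 244.94927338]]
```

View pics/w1.png

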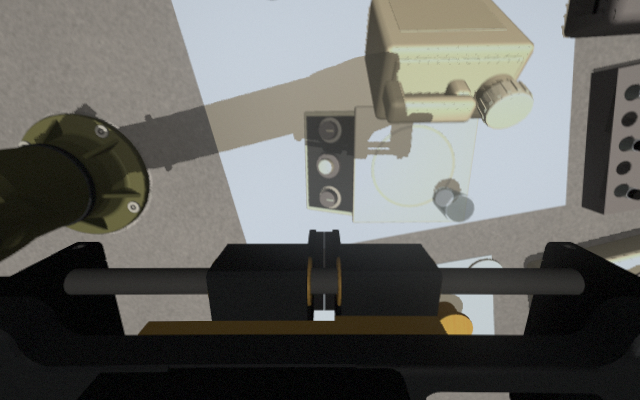

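The wrist view shows the button at (327,166), against a predicted (328,168). Descending.

Call:
jog_arm:
  commands:
    - [0, 0, 0, -0.08, 0, 0, 0]
    - [0, 0, 0, -0.16, 0, 0, 0]
    - [0, 0, 0, -0.24, 0, 0, 0]
    - [0, 0, 0, -0.31, 0, 0, 0]
    - [0, 0, 0, -0.36, 0, 0, 0]

```text
time: 2.23
position: [0.4333, -0.0531, 0.1691]
tool_rot: [-2.427, -1.991, 0.005]
ft_force: [-0.0, 0.4, 0.1]
grip_width: 0.007
grip_force: 0.0
```

Call:
jog_arm:
  commands:
    - [0, 0, 0, -0.04, 0, 0, 0]
    - [0, 0, 0, -0.08, 0, 0, 0]
    - [0, 0, 0, -0.11, 0, 0, 0]
    - [0, 0, 0, -0.13, 0, 0, 0]
    - [0, 0, 0, -0.134, 0, 0, 0]

```text
time: 2.65
position: [0.434, -0.0532, 0.1038]
tool_rot: [-2.427, -1.992, 0.005]
ft_force: [-0.6, 0.6, -0.3]
grip_width: 0.002
grip_force: 0.0
```

Call:
jog_arm:
  commands:
    - [0, 0.002, -0.006, -0.006, 0, 0, 0]
    - [0, 0.003, -0.006, -0.012, 0, 0, 0]
    - [0, 0.003, -0.006, -0.018, 0, 0, 0]
    - [0, 0.003, -0.006, -0.022, 0, 0, 0]
    - [0, 0.003, -0.006, -0.026, 0, 0, 0]

```text
time: 3.07
position: [0.4374, -0.0563, 0.0928]
tool_rot: [2.429, 1.992, 0.001]
ft_force: [1.0, 0.5, -0.3]
grip_width: 0.004
grip_force: 0.0
```

Call:
jog_arm:
  commands:
    - [0, 0, 0, -0.003, 0, 0, 0]
    - [0, 0, 0, -0.005, 0, 0, 0]
    - [0, 0, 0, -0.007, 0, 0, 0]
    - [0, 0, 0, -0.008, 0, 0, 0]
    - [0, 0, 0, -0.008, 0, 0, 0]

```text
time: 3.48
position: [0.4376, -0.0563, 0.089]
tool_rot: [2.428, 1.992, 0.001]
ft_force: [1.4, 0.6, 3.7]
grip_width: 0.004
grip_force: 1.6
```

Call:
jog_arm:
  commands:
    - [0, 0, 0, -0.002, 0, 0, 0]
    - [0, 0, 0, -0.004, 0, 0, 0]
    - [0, 0, 0, -0.005, 0, 0, 0]
    - [0, 0, 0, -0.006, 0, 0, 0]
    - [0, 0, 0, -0.006, 0, 0, 0]

```text
time: 3.9
position: [0.4376, -0.0563, 0.0859]
tool_rot: [2.428, 1.992, 0.001]
ft_force: [1.1, -0.2, 6.4]
grip_width: 0.003
grip_force: 2.4
```

Call:
jog_arm:
  commands:
    - [0, 0, 0, -0.002, 0, 0, 0]
    - [0, 0, 0, -0.003, 0, 0, 0]
    - [0, 0, 0, -0.004, 0, 0, 0]
    - [0, 0, 0, -0.004, 0, 0, 0]
    - [0, 0, 0, -0.004, 0, 0, 0]

```text
time: 4.32
position: [0.4379, -0.0564, 0.0853]
tool_rot: [2.429, 1.992, 0.002]
ft_force: [-3.5, 0.6, 16.4]
grip_width: 0.004
grip_force: 8.7
```

Call:
jog_arm:
  commands:
    - [0, 0, 0, 0.04, 0, 0, 0]
    - [0, 0, 0, 0.12, 0, 0, 0]
    - [0, 0, 0, 0.2, 0, 0, 0]
    - [0, 0, 0, 0.28, 0, 0, 0]
    - [0, 0, 0, 0.334, 0, 0, 0]

```text
time: 4.73
position: [0.4371, -0.0564, 0.2533]
tool_rot: [2.429, 1.992, 0.003]
ft_force: [1.2, -1.0, -0.2]
grip_width: 0.0
grip_force: 0.0
```

Call:
jog_arm:
  commands:
    - [0, 0.06, 0, 0, 0, 0, 0]
    - [0, 0.12, 0, 0, 0, 0, 0]
    - [0, 0.19, 0, 0, 0, 0, 0]
    - [0, 0.25, 0.004, 0, 0, 0, 0]
    - [0, 0.275, 0.006, 0, 0, 0, 0]

```text
time: 5.15
position: [0.5767, -0.0523, 0.2487]
tool_rot: [2.427, 1.994, -0.004]
ft_force: [-1.9, -0.2, -0.9]
grip_width: 0.006
grip_force: 0.0
```

Call:
jog_arm:
  commands:
    - [0, 0, 0, -0.04, 0, 0, 0]
    - [0, 0, 0, -0.08, 0, 0, 0]
    - [0, 0, 0, -0.12, 0, 0, 0]
    - [0, 0, 0, -0.15, 0, 0, 0]
    - [0, 0, 0, -0.16, 0, 0, 0]

```text
time: 5.57
position: [0.5718, -0.0531, 0.1667]
tool_rot: [-2.426, -1.99, 0.009]
ft_force: [-0.2, 0.1, -0.5]
grip_width: 0.004
grip_force: 0.0
```

```bash
python3 - <<'E'
from h import *
im=grab("side");f=im["frame"][130:280,255:435]
cv2.imwrite("pics/s2.png",cv2.resize(cv2.cvtColor(f,cv2.COLOR_RGB2BGR),None,fx=4,fy=4,interpolation=cv2.INTER_CUBIC))
s=ctrl.get_state();print(s["position"],s["tool_rot"],s["ft_force"])
E
```

```text
[ 0.57216988 -0.05313073  0.16717642] [-2.42610643 -1.99024525  0.00817483] [ 0.54173758  0.47144021 -0.15883566]
```

View pics/s2.png

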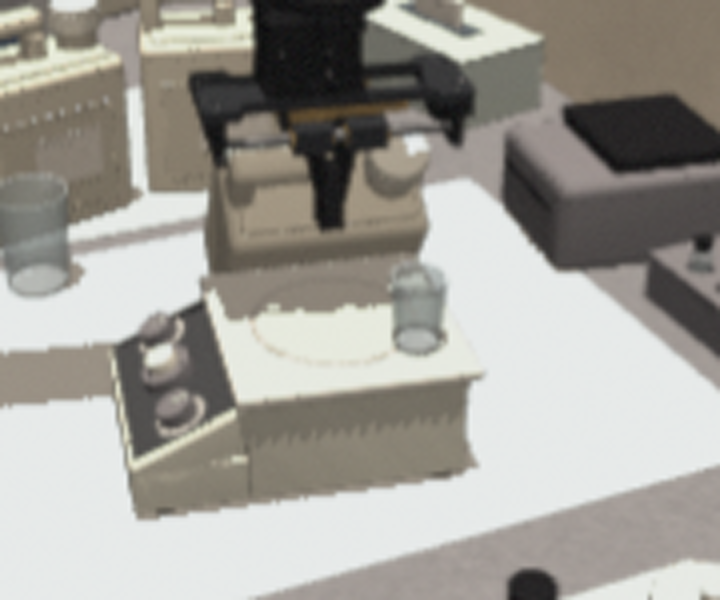

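The fingers at (330,190) are in front of the handle bar, clear of the cap at (400,165). Pushing along the plate's +y.

Call:
jog_arm:
  commands:
    - [0, 0.002, 0.012, 0, 0, 0, 0]
    - [0, 0.005, 0.024, 0, 0, 0, 0]
    - [0, 0.007, 0.036, 0, 0, 0, 0]
    - [0, 0.009, 0.047, 0.002, 0, 0, 0]
    - [0, 0.012, 0.059, 0.003, 0, 0, 0]

```text
time: 6.03
position: [0.5811, -0.0229, 0.173]
tool_rot: [2.428, 1.993, 0.002]
ft_force: [0.5, 0.1, 0.3]
grip_width: 0.007
grip_force: 0.0
```

Call:
jog_arm:
  commands:
    - [0, 0.002, 0.01, 0.002, 0, 0, 0]
    - [0, 0.004, 0.02, 0.004, 0, 0, 0]
    - [0, 0.006, 0.03, 0.006, 0, 0, 0]
    - [0, 0.008, 0.039, 0.008, 0, 0, 0]
    - [0, 0.01, 0.049, 0.01, 0, 0, 0]

```text
time: 6.45
position: [0.5857, 0.001, 0.1772]
tool_rot: [2.429, 1.992, 0.0]
ft_force: [-1.0, -0.0, 0.2]
grip_width: 0.004
grip_force: 0.0
```

Call:
jog_arm:
  commands:
    - [0, 0.002, 0.01, 0, 0, 0, 0]
    - [0, 0.004, 0.02, 0, 0, 0, 0]
    - [0, 0.006, 0.03, 0, 0, 0, 0]
    - [0, 0.008, 0.037, 0, 0, 0, 0]
    - [0, 0.008, 0.039, 0, 0, 0, 0]

```text
time: 6.87
position: [0.5897, 0.0212, 0.1769]
tool_rot: [-2.428, -1.994, -0.0]
ft_force: [-0.1, -0.7, -0.1]
grip_width: 0.006
grip_force: 0.0
```

```bash
python3 - <<'E'
from h import *
im=grab("side");f=im["frame"][130:280,255:435]
cv2.imwrite("pics/s3.png",cv2.resize(cv2.cvtColor(f,cv2.COLOR_RGB2BGR),None,fx=4,fy=4,interpolation=cv2.INTER_CUBIC))
s=ctrl.get_state();print(s["position"],s["ft_force"])
E
```

```text
[0.5896248  0.02090851 0.17695404] [-0.1537659   0.63824228  0.54868357]
```

View pics/s3.png

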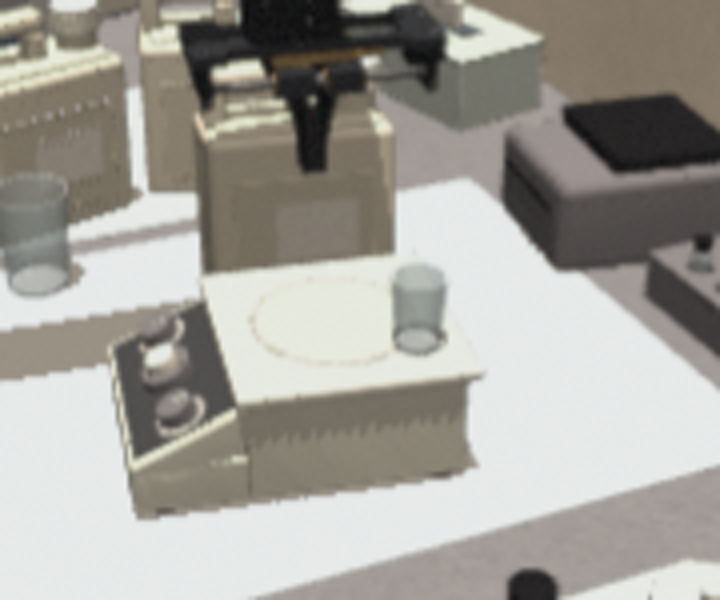

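The can (front face centred at (298,215)) looks upright. Backing off along −y, then up, and letting it settle.

Call:
jog_arm:
  commands:
    - [0, -0.006, -0.03, 0, 0, 0, 0]
    - [0, -0.014, -0.07, 0, 0, 0, 0]
    - [0, -0.022, -0.11, 0, 0, 0, 0]
    - [0, -0.026, -0.13, 0, 0, 0, 0]
    - [0, -0.026, -0.13, 0, 0, 0, 0]

```text
time: 7.33
position: [0.5757, -0.0497, 0.1774]
tool_rot: [2.434, 1.984, -0.001]
ft_force: [0.5, 1.1, -0.1]
grip_width: 0.005
grip_force: 0.0
```

Call:
jog_arm:
  commands:
    - [0, 0, 0, 0.06, 0, 0, 0]
    - [0, 0, 0, 0.14, 0, 0, 0]
    - [0, 0, 0, 0.22, 0, 0, 0]
    - [0, -0.06, -0.06, 0.3, 0, 0, 0]
    - [0, -0.12, -0.12, 0.34, 0, 0, 0]

```text
time: 7.75
position: [0.5313, -0.0891, 0.3392]
tool_rot: [2.421, 1.998, 0.004]
ft_force: [-0.6, -1.6, -0.2]
grip_width: 0.007
grip_force: 0.0
```

Call:
jog_arm:
  commands:
    - [0, 0, 0, 0, 0, 0, 0]
    - [0, 0, 0, 0, 0, 0, 0]
    - [0, 0, 0, 0, 0, 0, 0]
    - [0, 0, 0, 0, 0, 0, 0]
    - [0, 0, 0, 0, 0, 0, 0]

```text
time: 8.17
position: [0.5297, -0.0902, 0.3351]
tool_rot: [-2.426, -1.995, 0.003]
ft_force: [0.1, -0.8, -0.2]
grip_width: 0.006
grip_force: 0.0
```

Call:
jog_arm:
  commands:
    - [0, 0, 0, 0, 0, 0, 0]
    - [0, 0, 0, 0, 0, 0, 0]
    - [0, 0, 0, 0, 0, 0, 0]
    - [0, 0, 0, 0, 0, 0, 0]
    - [0, 0, 0, 0, 0, 0, 0]

```text
time: 8.58
position: [0.5296, -0.0918, 0.3364]
tool_rot: [2.429, 1.993, -0.0]
ft_force: [-0.6, -0.7, -1.1]
grip_width: 0.008
grip_force: 0.0
```

```bash
python3 - <<'E'
from h import *
f=lambda i,a:cv2.resize(cv2.cvtColor(i["frame"],cv2.COLOR_RGB2BGR)[a[0]:a[0]+150,a[1]:a[1]+200],None,fx=4,fy=4,interpolation=cv2.INTER_CUBIC)
S,D=grab("scene"),grab("side")
# predicted upright can: centre plate (.013,.2085), print projected base/top -y corners
c=np.array([.5696,-.0828]);y=np.radians(-11.26);R=np.array([[np.cos(y),-np.sin(y)],[np.sin(y),np.cos(y)]])
P=[[*(c+R@np.array([.013+a,.2085+b])),z] for a,b,z in[(-.08,-.0475,.16),(.08,-.0475,.16),(.08,-.0475,0),(.08,.0475,0),(.053,0,.208)]]
a,b=f(S,(120,240)),f(D,(120,250))
for im,n,o in((S,a,(120,240)),(D,b,(120,250))):
    for u,v in proj(im,P): cv2.circle(n,(int((u-o[1])*4),int((v-o[0])*4)),4,(0,0,255),1)
cv2.imwrite("pics/f.png",cv2.resize(np.vstack([a,b]),(400,600)))
E
```

```text
(no output)
```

View pics/f.png

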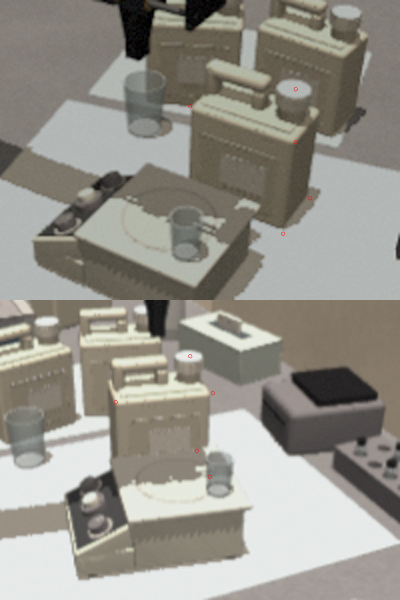

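The can stands upright near its predicted corner marks, with its base clear of the plate. The beaker is still in place and the button looks released.

```bash
python3 -c "
from bench import ctrl
print(ctrl.close_job())"
```

```text
the job is handed in; nothing more can be done
None
```

I pressed the button until it bottomed out and let it go, then pushed the jerrican upright; the last pictures show it standing clear of the hotplate with the small beaker in place, and the job is handed in (no verdict was returned).

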